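# Clamp a pack of cards through the window of a guard

## Task

With the fingertips, and without picking anything up, push the banded pack of cards along its channel until it is fully home against the stop under the guard; then reach down through the window in the top of the guard and press the clamp lever all the way down (it stays down by itself), and withdraw the hand. Do not touch the guard, do not lift the pack off the bed, and leave the other loose things where they are.

Things in the scene. Friction and masses are not known exactly. Their poses are not given: they have to be found in the camera images.
- fixture: Clamping fixture, fixed to the table: aluminium bed plate 265 x 124 mm with a channel between two low rails, and a guard cage over a lever at its far end. Origin on the table (z = 0) straight below the centre of the guard's window; +x along the channel from its open end to the guard (roughly away from the robot), y across, z up. Bed: x -190 to 75 mm, y +-62 mm, top z = 40 mm, on feet.
- stop (a point): Middle of the face of the stop, a steel bar across the channel under the front of the guard: fixture x = -14 mm, z = 52 mm; the bar's top is at z = 66 mm. The two guide rails leave a channel 66 mm wide (y -33 to +33 mm), run from x = -170 to -15 mm and stand to z = 50 mm.
- guard: The guard, not to be touched: a grey sheet top plate (z 157 to 162 mm, x -55 to +75 mm, y -62 to +62 mm) with one rectangular window, on four 12 mm posts at its corners, with bars at the sides and a sheet at the back; open in front. Origin and axes as the fixture's.
- window (a point): Centre of the guard's window, on top of the plate, 161 mm above the table. Axes as the fixture's. The clear opening is 68 mm along x and 76 mm along y inside a rounded lip (lip top at z = 163 mm).
- clamp_lever (a joint): Hinge of the clamp lever, rad: 0 = fully up, 0.36 = fully down on its stop; starts between 0 and 0.05. Stiff: about 8 to 12 N on its pad moves it, and it stays where it is left. Pivot at x = +60 mm, z = 112 mm in the fixture's frame, axis along y; the lever reaches from there towards the channel.
- lever_pad (a point): Centre of the upper face of the lever's ribbed pad (32 mm along x, 36 mm along y), seen right below the window; moves with the lever. In the fixture's frame y = 0; lever up: x = +8 mm, z = 143 mm (18 mm below the top of the guard's plate); fully down: x = 0, z = 123 mm.
- pack: The loose banded pack of cards, 100 x 65 x 25 mm, 0.16 kg (its solid core is 96 x 60 x 23 mm), lying in the channel. Its y axis is its long side and lies along the channel; z up. Origin at the centre of its underside.
- pack_center (a point): Centre of the pack, half-way up (11.5 mm above its underside). In the fixture's frame it starts at x between -102 and -82 mm and z = 51 mm; when the pack is fully home against the stop x = -62 mm, and its near end then stands at x = -110 mm, 55 mm outside the guard.
- bag_sealer: Fixed equipment, only to be avoided: a low blue bag sealer, body about 300 x 60 x 75 mm, its long side roughly along x between the two places where the fixture can stand. Its thin arm stands open: it rises from the far end towards the robot, up to about 260 mm above the table at the near end. Origin near the middle of its underside.
- tape_roll: Bystander: a loose roll of packing tape lying flat, 96 mm across, 49 mm high; it stands left of the bag sealer when the fixture stands right of it, and the other way round. Origin at the centre of its underside, z up.
- staple_box: Bystander: a small carton, 42 x 62 x 36 mm, loose, on the robot's side of the tape roll. Origin at the centre of its underside, z up.
- tape_measure: Bystander: a rounded tape measure, 57 x 73 x 27 mm, loose, at the near left. Origin at the centre of its underside, z up.
- glue_stick: Bystander: an upright glue stick, 26 mm across, 88 mm high, loose, beyond the tape roll. Origin at the centre of its underside, z up.
- pen: Bystander: a loose pen, 130 mm long, 9 mm thick, lying along the right side of the bed plate. Origin at the centre of its underside, z up.

How it is judged:
By the outcome, as a careful person would: the job done as asked, in the order asked, and still so for the second after the job is handed in, with the robot touching nothing.
It also fails if it takes over 48 s, if anything falls off the work surface, if the arm or the gripper's body presses on something with over 40 N, if the wrist force passes 120 N, or if a joint passes its speed limit or range.

## Robot

A 6-joint arm with a two-finger parallel gripper is mounted at the origin on the work surface; the furniture and walls round the work are solid. World frame = base frame: x ahead of the robot, y to its left, z up, the work surface at z = 0. Lengths are in m, angles in rad, forces in N, time in s.
With the tool pointing down it reaches from about 0.35 to 0.775 m from the base axis. Payload 7.3 kg.
Tool frame: the origin (TCP) lies at the very end of the fingers, on their centre line; the grasp point (between the pads) lies 19 mm behind it (robot.hold_point_z is the distance from the TCP to the grasp point, in m); z points along the fingers, y is the direction in which the jaws open and shut (so a half turn about z gives the same grasp; the last joint's range is limited). The gripper opens to 92 mm and grips with 3 to 60 N. Pads are 19 mm wide; open, the fingers measure 130 mm over their backs; the gripper's body (75 mm by 190 mm) begins 47 mm behind the grasp point.
Start: joints at [1.134, 0.342, 1.524, -0, 1.275, -0.146], TCP at [0.151, 0.503, 0.227] pointing down, gripper open.
Joint ranges: [-2.53, 2.53], [-0.77, 2.02], [0.04, 2.7], [-1, 4.14], [0.28, 2.66], [-3.11, 3.11]. Speed limits (rad/s): [2.57, 2.57, 3.14, 3.14, 3.14, 3.14].

## Interface

Orientations are given as [roll, pitch, yaw] about the fixed x, y, z axes, in that order (R = Rz(yaw) Ry(pitch) Rx(roll)).
In Python, from cell import monitor, viewer, robot gives the robot as it stands.
- The arm moves only by the tool move_arm, never from a script. Its argument "deltas" is a list of rows, each an object of numbers: "x", "y", "z": the shift along the tool's x, y, z in m; "wx", "wy", "wz": the turn, a rotation vector about the tool's x, y, z in degrees; "hand": the opening, from 0 (shut) to 1 (fully open). In form: [{"x": .., "y": .., "z": .., "wx": .., "wy": .., "wz": .., "hand": ..}, ...]. A call has 1 to 8 rows; each row is the pose to reach, as a shift and turn from the pose commanded when the call began, along the tool's axes at that moment; what a row does not reach only later rows make up. A row lasts 1/8 s, in which the tool goes at most 62.5 mm and 10.7 degrees, less where a joint would pass 70% of its speed; a pose out of reach is approached as far as the arm can. A call with a gripper value outside its range is refused whole. The fingers move at their own pace and stop on an object; "grip_force" is the grip in N (left out, the last holds). Time passes only in rows, so rows that repeat a pose let the fingers close. It gives the time, the measured TCP pose, the force and the opening at its end, in the units of the state.
- monitor.observe(): the state, without advancing time (a new reading comes with each control period).
- viewer.read_camera(name): name is "scene" or "top" or "wrist"; returns the picture (384x512x3 uint8, red, green, blue); there is no depth.
- viewer.camera_params(name): a dict with "camera_matrix" (3x3 intrinsics, pixels), "R" (3x3) and "t" (3): a world point X has camera coordinates R X + t. Camera axes: x right, y down, z forward; pixel columns grow to the right and rows downward; lengths in m; the calibration is good to about 2 mm. A picture is of the moment at which its call begins: read the wrist's pose just before it. camera_params takes no time and is no camera call; for the wrist camera it gives the pose at the moment of the call.
- robot.hand_in(): hands the job in, once; it reports no verdict.
The state is a dict: "time": time; "qpos": joint angles; "qvel": joint speeds; "joint_efforts": joint torques, N m; "tool_pos": TCP position; "tool_rot": TCP orientation; "contact_force": force on the tool from outside, world axes, zero at the start; "torque": the same for the moment, N m; "opening": finger opening in m.
Only numpy, scipy, OpenCV 4.12 (cv2) and the standard library are available. Lean on these libraries where they do the work, as an engineer would, in place of code of your own. Each camera call takes 0.05 s, during which the arm holds its last target. There are 200 camera calls.

## Working session

There is one attempt and no reset: what is moved stays moved. The work goes in short steps, Python scripts to look and compute and a tool call to move; the robot and the scene stay as the last step left them, time stands still between calls to the robot, and variables do not carry over. Pictures are saved under pics/ and viewed, about 8 in all and at most 12, crops included, and the job is handed in when it is done.

Besides the shell and the picture viewer there is one more tool, called after ">>>" by a JSON object that holds its "api" and its "payload". move_arm: Moves the arm, as the interface text tells. Its arguments: {"type":"object","properties":{"deltas":{"type":"array","items":{"type":"object","properties":{"x":{"type":"number"},"y":{"type":"number"},"z":{"type":"number"},"wx":{"type":"number"},"wy":{"type":"number"},"wz":{"type":"number"},"hand":{"type":"number"}}}},"grip_force":{"type":"number"}},"required":["deltas"]}

```bash
mkdir -p pics; ls
python3 - <<'E'
from cell import monitor, viewer, robot
import cv2, json
s=monitor.observe(); print({k:s[k] for k in('time','tool_pos','tool_rot','opening','contact_force')})
for n in('scene','top'):
    im=viewer.read_camera(n); p=viewer.camera_params(n); print(n,p)
    cv2.imwrite(f'pics/{n}0.png',cv2.resize(im[:,:,::-1],(800,600),interpolation=cv2.INTER_CUBIC))
E
```

```text
pics
{'time': 0.0, 'tool_pos': array([0.15035561, 0.50259556, 0.22607329]), 'tool_rot': array([-3.14014247e+00, -1.76343209e-04,  2.85077961e+00]), 'opening': 0.09178767564513401, 'contact_force': array([-0.65402431,  0.95172049,  0.97827816])}
scene {'camera_matrix': array([[378.87917991,   0.        , 254.85828561],
       [  0.        , 378.87917991, 191.06436898],
       [  0.        ,   0.        ,   1.        ]]), 'R': array([[-9.99938035e-01,  1.11272925e-02, -3.29999913e-04],
       [ 8.26176957e-03,  7.21911352e-01, -6.91936228e-01],
       [-7.46114609e-03, -6.91896079e-01, -7.21958550e-01]]), 't': array([ 0.43567581, -0.01428908,  1.0355967 ])}
top {'camera_matrix': array([[444.86089054,   0.        , 256.7879141 ],
       [  0.        , 444.86089054, 185.69291521],
       [  0.        ,   0.        ,   1.        ]]), 'R': array([[ 0.00949538, -0.99984331,  0.01493969],
       [-0.99352991, -0.01112424, -0.11302461],
       [ 0.1131731 , -0.01376982, -0.99347986]]), 't': array([0.11653611, 0.44920993, 1.17170159])}
```

View pics/scene0.png

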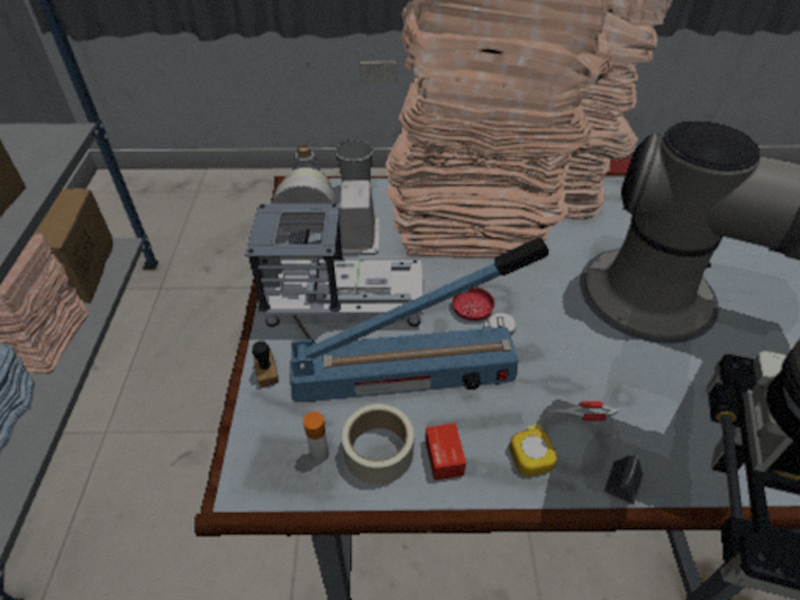

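View pics/top0.png

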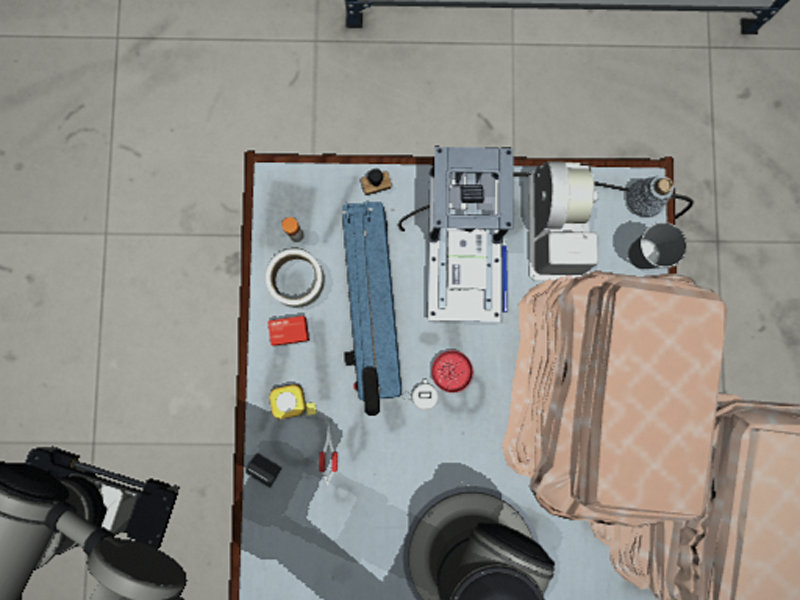

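The fixture stands right of the sealer in the top view: the guard plate is at about (433–513, 147–232) and the bed's near edge is at row ~321. The pack is at about (447–485, 230–290). I'll zoom in for sharper corners.

Run:
```python
from cell import viewer
import cv2
im=viewer.read_camera('top')[88:212,262:342,::-1]
cv2.imwrite('pics/topc.png',cv2.resize(im,None,fx=4.8,fy=4.8,interpolation=cv2.INTER_CUBIC))
```

```text
(no output)
```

View pics/topc.png

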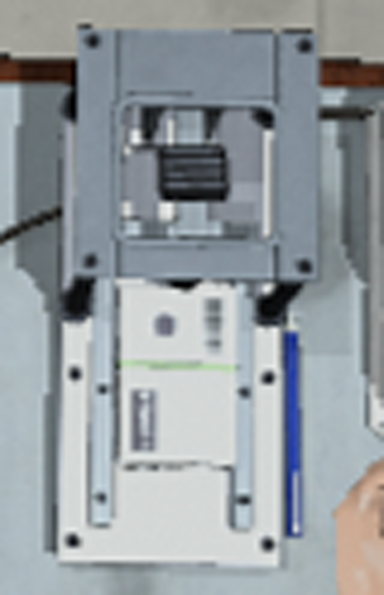

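The crop shows the plate corners at (79,27), (323,32), (318,279) and (76,274). The window spans (120,102) to (272,240), the near bed corners are (57,561) and (280,567), and the pack's near end is at v≈466, u 120–238. Next I fit the fixture pose.

```bash
cat > h.py <<'E'
import numpy as np, cv2
from cell import viewer, monitor
from scipy.spatial.transform import Rotation as Ro
from scipy.optimize import least_squares
def proj(X,p):
    c=np.atleast_2d(X)@p['R'].T+p['t']; q=c@p['camera_matrix'].T; return q[:,:2]/q[:,2:]
def ray(uv,p,z):
    d=p['R'].T@np.linalg.inv(p['camera_matrix'])@np.r_[uv,1]; o=-p['R'].T@p['t']; return o+d*(z-o[2])/d[2]
def fw(P,f):
    P=np.atleast_2d(P).astype(float); c,s=np.cos(f[2]),np.sin(f[2])
    return np.c_[f[0]+c*P[:,0]-s*P[:,1], f[1]+s*P[:,0]+c*P[:,1],P[:,2]]
def inv(W,f):
    c,s=np.cos(f[2]),np.sin(f[2]); d=W[:2]-f[:2]; return np.r_[c*d[0]+s*d[1],-s*d[0]+c*d[1],W[2:]]
E
python3 - <<'E'
from h import *
p=viewer.camera_params('top')
M=np.array([[75,62,162],[75,-62,162],[-55,-62,162],[-55,62,162],[34,38,162],[34,-38,162],[-34,-38,162],[-34,38,162],[-190,62,40],[-190,-62,40]])/1e3
c=np.array([[79,27],[323,32],[318,279],[76,274],[120,102],[272,104],[272,240],[120,238],[57,561],[280,567]])
uv=(c+.5)/4.8-.5+[262,88]
r=least_squares(lambda f:(proj(fw(M,f),p)-uv).ravel(),[.75,-.1,0],loss='soft_l1')
print(r.x,r.fun.reshape(-1,2).round(1).tolist())
np.save('f.npy',r.x)
for q in([120,466],[238,466],[180,466]):
    print(inv(ray((np.array(q)+.5)/4.8-.5+[262,88],p,.063),r.x))
print('obj')
for n,q,z in(('sealer near end',(372,372),.26),('sealer right',(400,397),.075),('cup',(452,371),.03),('tower',(530,270),.1)):
    print(n,ray(np.array(q)*.64,p,z))
f=r.x
print('window',f, 'prepush', fw([[-.19,0,.05],[-.15,0,.05]],f), 'dist',np.hypot(*f[:2]))
E
```

```text
[ 0.58569642  0.01325863 -0.01132904] [[-0.4, -0.7], [-0.5, -0.4], [0.4, 0.5], [-0.6, 0.3], [0.7, 0.3], [0.2, 0.7], [0.1, -0.2], [0.3, -0.5], [-0.2, 0.1], [0.1, -0.1]]
[-0.13892431  0.02921139  0.063     ]
[-0.1374766  -0.03495065  0.063     ]
[-0.13818848 -0.00340003  0.063     ]
obj
sealer near end [0.30859479 0.16316188 0.26      ]
sealer right [0.26803553 0.12221487 0.075     ]
cup [0.31058848 0.0340029  0.03      ]
tower [ 0.47460829 -0.08630489  0.1       ]
window [ 0.58569642  0.01325863 -0.01132904] prepush [[0.39570861 0.0154111  0.05      ]
 [0.43570604 0.01495795 0.05      ]] dist 0.5858464692300472
```

```bash
cat >> h.py <<'E'
f=np.load('f.npy')
def delta(P,yaw=np.pi+f[2],fix=True):
    "tool-axis shift (m) and turn (deg) from the present pose to a fixture-frame point, tool down"
    s=monitor.observe(); R=Ro.from_euler('xyz',s['tool_rot']); W=fw(P,f)[0] if fix else np.array(P)
    d=R.inv().apply(W-s['tool_pos']); w=(R.inv()*Ro.from_euler('xyz',[np.pi,0,yaw])).as_rotvec(degrees=True)
    print('to',W.round(4),'d',d.round(4),'w',w.round(2),'| t',round(s['time'],2),'tcp fix',inv(s['tool_pos'],f).round(4),'F',s['contact_force'].round(1))
E
python3 - <<'E'
from h import *
p=viewer.camera_params('scene'); t=viewer.camera_params('top')
g=lambda q:np.array(q)*.64
b=ray(g((380,248)),p,.01); print('base near corner',b)
for q in((345,238),(375,238)): print('box bottom?',ray(g(q),p,.03))
# heights: box front top edge at rows ~207 with y of ~-0.1
for z in(.05,.1,.15,.2): print(z,'sceneboxtop',ray(g((358,207)),p,z).round(3),'topview box left',ray(g((549,233)),t,z).round(3),'cyl',ray(g((540,165)),t,z).round(3))
delta([.15,.50,.336],fix=False); delta([-.175,.003,.33])
E
python3 - <<'E'
import cv2
im=cv2.imread('pics/scene0.png')[120:360,200:480]
cv2.imwrite('pics/sc.png',cv2.resize(im,None,fx=2.4,fy=2.4,interpolation=cv2.INTER_CUBIC))
E
```

```text
base near corner [ 0.46831323 -0.10583683  0.01      ]
box bottom? [ 0.53218322 -0.1115388   0.03      ]
box bottom? [ 0.47709408 -0.11090439  0.03      ]
0.05 sceneboxtop [ 0.51  -0.178  0.05 ] topview box left [ 0.546 -0.13   0.05 ] cyl [ 0.665 -0.116  0.05 ]
0.1 sceneboxtop [ 0.505 -0.112  0.1  ] topview box left [ 0.536 -0.118  0.1  ] cyl [ 0.65  -0.105  0.1  ]
0.15 sceneboxtop [ 0.5   -0.047  0.15 ] topview box left [ 0.526 -0.107  0.15 ] cyl [ 0.635 -0.094  0.15 ]
0.2 sceneboxtop [0.495 0.018 0.2  ] topview box left [ 0.516 -0.095  0.2  ] cyl [ 0.62  -0.083  0.2  ]
to [0.15  0.5   0.336] d [-0.0004 -0.0028 -0.1098] w [ -0.06  -0.02 -16.01] | t 0.15 tcp fix [-0.4409  0.4845  0.2262] F [ 0.2 -1.   0.7]
to [0.4107 0.0182 0.33  ] d [-0.3883 -0.3896 -0.1034] w [ -0.06  -0.02 -16.01] | t 0.15 tcp fix [-0.4409  0.4845  0.2262] F [ 0.2 -1.   0.7]
```

View pics/sc.png

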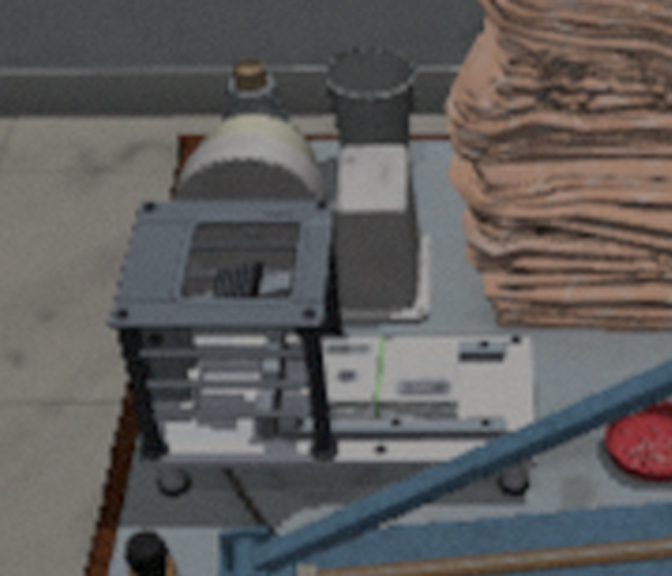

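The crop shows the box device behind the fixture, about 0.1 m tall at y ≈ -0.11, so it's clear. The tall towel stack's front-left bottom corner is at about scene (405,252), and I'll check how close it comes to the gripper's path.

Run:
```python
from h import *
p=viewer.camera_params('scene'); t=viewer.camera_params('top')
g=lambda q:np.array(q)*.64
for n,q,c,zs in(('scene bottom L corner',(405,252),p,(0,)),('scene bottom mid',(480,252),p,(0,)),('scene bottom R',(560,248),p,(0,)),
  ('top: low far-left',(525,285),t,(0,.1,.2)),('top low left',(505,460),t,(0,.1,.2)),('top: face corner',(590,275),t,(.3,.4,.5)),('top face left near',(545,510),t,(.3,.4,.5)),('scene left edge row100',(400,100),p,(.2,.25,.3)),('scene row0 ',(405,2),p,(.3,.4,.45))):
    for z in zs: print(n,ray(g(q),c,z).round(3))
```

```text
scene bottom L corner [ 0.422 -0.105  0.   ]
scene bottom mid [ 0.282 -0.104  0.   ]
scene bottom R [ 0.13  -0.113  0.   ]
top: low far-left [ 0.462 -0.097  0.   ]
top: low far-left [ 0.45  -0.078  0.1  ]
top: low far-left [ 0.438 -0.059  0.2  ]
top low left [ 0.16 -0.06  0.  ]
top low left [ 0.173 -0.043  0.1  ]
top low left [ 0.185 -0.027  0.2  ]
top: face corner [ 0.44  -0.126  0.3  ]
top: face corner [ 0.426 -0.097  0.4  ]
top: face corner [ 0.412 -0.068  0.5  ]
top face left near [ 0.135 -0.062  0.3  ]
top face left near [ 0.155 -0.04   0.4  ]
top face left near [ 0.174 -0.018  0.5  ]
scene left edge row100 [ 0.429 -0.304  0.2  ]
scene left edge row100 [ 0.43  -0.208  0.25 ]
scene left edge row100 [ 0.432 -0.113  0.3  ]
scene row0  [ 0.417 -0.507  0.3  ]
scene row0  [ 0.423 -0.226  0.4  ]
scene row0  [ 0.426 -0.086  0.45 ]
```

>>> {"api": "move_arm", "payload": {"deltas": [{"x":0,"y":0,"z":-0.055,"hand":0},{"x":0,"y":0,"z":-0.103,"wz":-4,"hand":0},{"x":-0.042,"y":-0.04,"z":-0.103,"wz":-8,"hand":0},{"x":-0.084,"y":-0.08,"z":-0.103,"wz":-12,"hand":0},{"x":-0.126,"y":-0.12,"z":-0.103,"wz":-16,"hand":0},{"x":-0.168,"y":-0.16,"z":-0.103,"wz":-16,"hand":0},{"x":-0.21,"y":-0.2,"z":-0.103,"wz":-16,"hand":0},{"x":-0.252,"y":-0.24,"z":-0.103,"wz":-16,"hand":0}]}}

```text
schema error: expected keys x, y, z, wx, wy, wz, hand
```

```bash
python3 -c "
from h import *
delta([-.160,.008,.33])"
```

```text
to [0.4258 0.0231 0.33  ] d [-0.4014 -0.3807 -0.1034] w [ -0.06  -0.02 -16.01] | t 0.15 tcp fix [-0.4409  0.4845  0.2262] F [ 0.2 -1.   0.7]
```

>>> {"api": "move_arm", "payload": {"deltas": [{"x":0,"y":0,"z":-0.055,"wx":0,"wy":0,"wz":0,"hand":0},{"x":0,"y":0,"z":-0.103,"wx":0,"wy":0,"wz":-4,"hand":0},{"x":-0.042,"y":-0.04,"z":-0.103,"wx":0,"wy":0,"wz":-8,"hand":0},{"x":-0.084,"y":-0.08,"z":-0.103,"wx":0,"wy":0,"wz":-12,"hand":0},{"x":-0.126,"y":-0.12,"z":-0.103,"wx":0,"wy":0,"wz":-16,"hand":0},{"x":-0.168,"y":-0.16,"z":-0.103,"wx":0,"wy":0,"wz":-16,"hand":0},{"x":-0.21,"y":-0.2,"z":-0.103,"wx":0,"wy":0,"wz":-16,"hand":0},{"x":-0.252,"y":-0.24,"z":-0.103,"wx":0,"wy":0,"wz":-16,"hand":0}]}}

```text
time: 1.15
tool_pos: [0.3236, 0.1991, 0.3297]
tool_rot: [3.141, 0.0, 3.13]
contact_force: [1.4, 0.3, -0.7]
opening: 0.0165
```

```bash
python3 -c "
from h import *
delta([-.160,.008,.33])"
```

```text
to [0.4258 0.0231 0.33  ] d [-0.1042 -0.1749 -0.0003] w [0.01 0.02 0.01] | t 1.15 tcp fix [-0.2642  0.1829  0.3297] F [ 1.4  0.3 -0.7]
```

>>> {"api": "move_arm", "payload": {"deltas": [{"x":-0.03,"y":-0.05,"z":0,"wx":0,"wy":0,"wz":0,"hand":0},{"x":-0.06,"y":-0.1,"z":0,"wx":0,"wy":0,"wz":0,"hand":0},{"x":-0.09,"y":-0.15,"z":0,"wx":0,"wy":0,"wz":0,"hand":0},{"x":-0.104,"y":-0.175,"z":0,"wx":0,"wy":0,"wz":0,"hand":0},{"x":-0.104,"y":-0.175,"z":0.05,"wx":0,"wy":0,"wz":0,"hand":0},{"x":-0.104,"y":-0.175,"z":0.11,"wx":0,"wy":0,"wz":0,"hand":0},{"x":-0.104,"y":-0.175,"z":0.17,"wx":0,"wy":0,"wz":0,"hand":0},{"x":-0.104,"y":-0.175,"z":0.2,"wx":0,"wy":0,"wz":0,"hand":0}]}}

```text
time: 2.15
tool_pos: [0.4232, 0.0248, 0.1269]
tool_rot: [3.141, -0.004, 3.13]
contact_force: [-0.4, -0.7, 0.8]
opening: 0.0005
```

Run:
```python
from h import *
delta([-.160,.008,.048])
p=viewer.camera_params('wrist'); im=viewer.read_camera('wrist')[:,:,::-1]; np.save('w.npy',im)
cv2.imwrite('pics/w1.png',im)
pts={'near end L':[-.138,.030,.063],'near end R':[-.138,-.030,.063],'stop top L':[-.014,.03,.066],'guard front L':[-.055,.062,.162],'guard fr R':[-.055,-.062,.162],'railL':[-.17,.033,.05],'railR':[-.17,-.033,.05]}
for k,v in pts.items(): print(k,proj(fw([v],f),p).round(0))
```

```text
to [0.4258 0.0231 0.048 ] d [-0.003  -0.0017  0.0789] w [ 0.03 -0.26 -0.02] | t 2.15 tcp fix [-0.1626  0.0097  0.1269] F [-0.4 -0.7  0.8]
near end L [[282. 238.]]
near end R [[199. 238.]]
stop top L [[278. 378.]]
guard front L [[357. 469.]]
guard fr R [[114. 469.]]
railL [[285. 190.]]
railR [[195. 190.]]
```

View pics/w1.png

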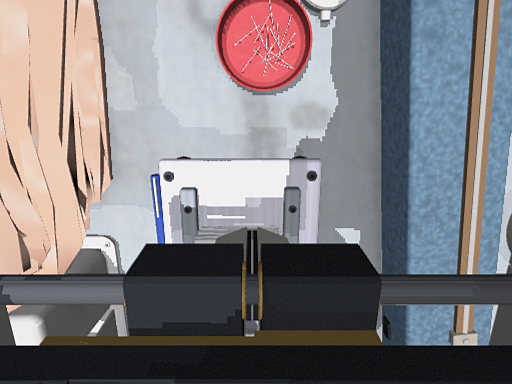

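The wrist view shows the rail ends at about (190,187) and (292,187), matching the predicted (195,190) and (285,190). The closed fingers are above the channel, clear of the red dish, so I go down behind the pack.

>>> {"api": "move_arm", "payload": {"deltas": [{"x":0.003,"y":0,"z":0.04,"wx":0,"wy":0,"wz":0,"hand":0},{"x":0.003,"y":0,"z":0.065,"wx":0,"wy":0,"wz":0,"hand":0},{"x":0.003,"y":0,"z":0.08,"wx":0,"wy":0,"wz":0,"hand":0},{"x":0.003,"y":0,"z":0.08,"wx":0,"wy":0,"wz":0,"hand":0}]}}

```text
time: 2.7
tool_pos: [0.4218, 0.0247, 0.0495]
tool_rot: [3.141, -0.002, 3.13]
contact_force: [-0.3, 0.9, 0.3]
opening: 0.0003
```

Run:
```python
from h import *
delta([-.1195,.008,.048])
```

```text
to [0.4663 0.0226 0.048 ] d [-0.0445 -0.0016  0.0015] w [ 0.02 -0.09 -0.01] | t 2.7 tcp fix [-0.164   0.0096  0.0495] F [-0.3  0.9  0.3]
```

>>> {"api": "move_arm", "payload": {"deltas": [{"x":-0.005,"y":0,"z":0,"wx":0,"wy":0,"wz":0,"hand":0},{"x":-0.01,"y":0,"z":0,"wx":0,"wy":0,"wz":0,"hand":0},{"x":-0.015,"y":0,"z":0,"wx":0,"wy":0,"wz":0,"hand":0},{"x":-0.02,"y":0,"z":0,"wx":0,"wy":0,"wz":0,"hand":0},{"x":-0.025,"y":0,"z":0,"wx":0,"wy":0,"wz":0,"hand":0},{"x":-0.029,"y":0,"z":0,"wx":0,"wy":0,"wz":0,"hand":0},{"x":-0.033,"y":0,"z":0,"wx":0,"wy":0,"wz":0,"hand":0},{"x":-0.036,"y":0,"z":0,"wx":0,"wy":0,"wz":0,"hand":0}]}}

```text
time: 3.7
tool_pos: [0.4583, 0.0243, 0.0496]
tool_rot: [3.142, -0.0, 3.13]
contact_force: [-1.0, 0.3, 1.4]
opening: 0.0004
```

Run:
```python
from h import *
delta([-.1195,.008,.048])
im=viewer.read_camera('top')[88:212,262:342,::-1]
cv2.imwrite('pics/topc2.png',cv2.resize(im,None,fx=4.8,fy=4.8,interpolation=cv2.INTER_CUBIC))
```

```text
to [0.4663 0.0226 0.048 ] d [-0.008  -0.0015  0.0016] w [ 0.   -0.   -0.01] | t 3.7 tcp fix [-0.1275  0.0096  0.0496] F [-1.   0.3  1.4]
```

View pics/topc2.png

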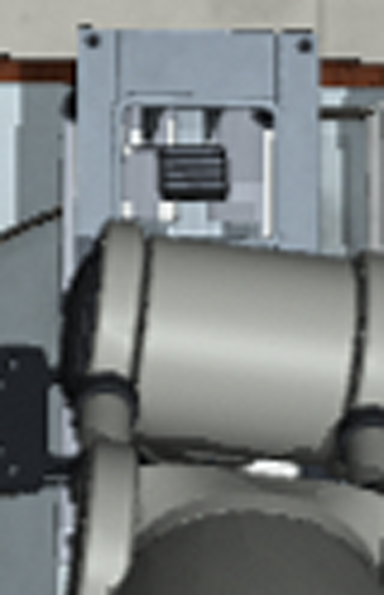

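The arm hides the pack from above, and the guard looks undisturbed. I keep creeping forward and use the force to detect the stop.

>>> {"api": "move_arm", "payload": {"deltas": [{"x":-0.002,"y":0,"z":0,"wx":0,"wy":0,"wz":0,"hand":0},{"x":-0.004,"y":0,"z":0,"wx":0,"wy":0,"wz":0,"hand":0},{"x":-0.005,"y":0,"z":0,"wx":0,"wy":0,"wz":0,"hand":0},{"x":-0.006,"y":0,"z":0,"wx":0,"wy":0,"wz":0,"hand":0}]}}

```text
time: 4.25
tool_pos: [0.4641, 0.0242, 0.0497]
tool_rot: [3.142, -0.0, 3.13]
contact_force: [-3.1, 0.0, 1.1]
opening: 0.0004
```

>>> {"api": "move_arm", "payload": {"deltas": [{"x":-0.001,"y":0,"z":0,"wx":0,"wy":0,"wz":0,"hand":0},{"x":-0.002,"y":0,"z":0,"wx":0,"wy":0,"wz":0,"hand":0},{"x":-0.002,"y":0,"z":0,"wx":0,"wy":0,"wz":0,"hand":0}]}}

```text
time: 4.62
tool_pos: [0.4641, 0.0243, 0.0495]
tool_rot: [3.141, -0.004, 3.13]
contact_force: [-7.7, -1.0, 4.7]
opening: 0.0006
```

>>> {"api": "move_arm", "payload": {"deltas": [{"x":-0.002,"y":0,"z":0,"wx":0,"wy":0,"wz":0,"hand":0},{"x":-0.003,"y":0,"z":0,"wx":0,"wy":0,"wz":0,"hand":0},{"x":-0.003,"y":0,"z":0,"wx":0,"wy":0,"wz":0,"hand":0}]}}

```text
time: 5.0
tool_pos: [0.4641, 0.0244, 0.0491]
tool_rot: [3.141, -0.011, 3.131]
contact_force: [-16.2, -1.5, 10.9]
opening: 0.0005
```

Run:
```python
from h import *
delta([-.1195,.008,.048])
```

```text
to [0.4663 0.0226 0.048 ] d [-0.0023 -0.0018  0.001 ] w [ 0.03 -0.62  0.02] | t 5.0 tcp fix [-0.1217  0.0098  0.0491] F [-16.2  -1.5  10.9]
```

>>> {"api": "move_arm", "payload": {"deltas": [{"x":0.01,"y":0,"z":0,"wx":0,"wy":0,"wz":0,"hand":0},{"x":0.035,"y":0,"z":0,"wx":0,"wy":0,"wz":0,"hand":0},{"x":0.035,"y":0,"z":0,"wx":0,"wy":0,"wz":0,"hand":0},{"x":0.035,"y":0,"z":-0.05,"wx":0,"wy":0,"wz":0,"hand":0},{"x":0.035,"y":0,"z":-0.1,"wx":0,"wy":0,"wz":0,"hand":0},{"x":0.035,"y":0,"z":-0.15,"wx":0,"wy":0,"wz":0,"hand":0},{"x":0.035,"y":0,"z":-0.19,"wx":0,"wy":0,"wz":0,"hand":0},{"x":0.035,"y":0,"z":-0.19,"wx":0,"wy":0,"wz":0,"hand":0}]}}

```text
time: 6.0
tool_pos: [0.4369, 0.0243, 0.2431]
tool_rot: [-3.141, 0.009, 3.13]
contact_force: [0.1, 0.5, -1.2]
opening: 0.0007
```

Run:
```python
from h import *
delta([.003,.004,.24])
```

```text
to [0.5887 0.0172 0.24  ] d [-0.1518 -0.0053  0.0045] w [-0.05  0.53 -0.01] | t 6.0 tcp fix [-0.1489  0.0093  0.2431] F [ 0.1  0.5 -1.2]
```

>>> {"api": "move_arm", "payload": {"deltas": [{"x":-0.04,"y":-0.001,"z":0,"wx":0,"wy":0,"wz":0,"hand":0},{"x":-0.08,"y":-0.003,"z":0,"wx":0,"wy":0,"wz":0,"hand":0},{"x":-0.12,"y":-0.004,"z":0,"wx":0,"wy":0,"wz":0,"hand":0},{"x":-0.145,"y":-0.005,"z":0,"wx":0,"wy":0,"wz":0,"hand":0},{"x":-0.153,"y":-0.005,"z":0,"wx":0,"wy":0,"wz":0,"hand":0},{"x":-0.153,"y":-0.005,"z":0,"wx":0,"wy":0,"wz":0,"hand":0}]}}

```text
time: 6.75
tool_pos: [0.5868, 0.0178, 0.2387]
tool_rot: [3.141, -0.001, 3.13]
contact_force: [0.1, 0.9, -0.3]
opening: 0.0
```

Run:
```python
from h import *
delta([.003,.004,.17])
p=viewer.camera_params('wrist'); im=viewer.read_camera('wrist')[:,:,::-1]
s=viewer.read_camera('scene')[80:230,130:310,::-1]
a=cv2.resize(s,(461,384),interpolation=cv2.INTER_CUBIC)
cv2.imwrite('pics/w2.png',cv2.resize(np.hstack([im[:,120:400],a]),None,fx=1.05,fy=1.05))
for v in([-.110,.03,.063],[-.11,-.03,.063],[-.055,.062,.162],[-.055,-.062,.162],[-.17,.033,.05],[-.034,.038,.162],[-.034,-.038,.162]): print(v,((proj(fw([v],f),p)-[120,0])*1.05).round(0))
```

```text
to [0.5887 0.0172 0.17  ] d [-0.0021 -0.0006  0.0687] w [ 0.01 -0.08 -0.01] | t 6.75 tcp fix [0.001  0.0046 0.2387] F [ 0.1  0.9 -0.3]
[-0.11, 0.03, 0.063] [[169.  54.]]
[-0.11, -0.03, 0.063] [[100.  54.]]
[-0.055, 0.062, 0.162] [[228. 128.]]
[-0.055, -0.062, 0.162] [[ 39. 128.]]
[-0.17, 0.033, 0.05] [[172. -19.]]
[-0.034, 0.038, 0.162] [[190. 160.]]
[-0.034, -0.038, 0.162] [[ 77. 160.]]
```

View pics/w2.png

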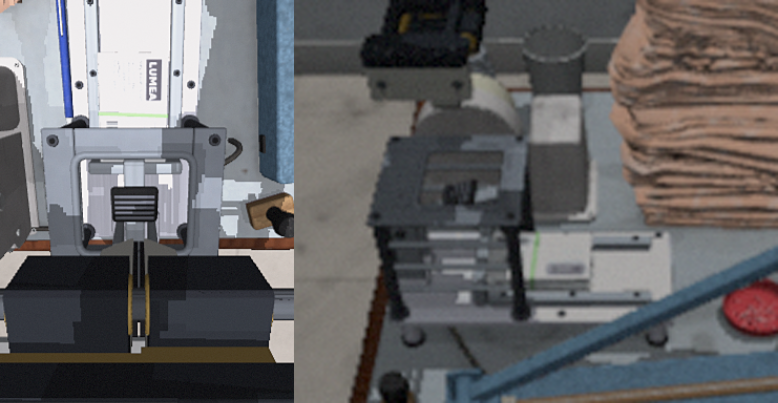

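The pack's near edge is at row ~53 against 54 predicted for fully home, and the guard front matches at row 128, so the pack is home. The pad is below the window at about (135,203), still up. I go down through the window.

>>> {"api": "move_arm", "payload": {"deltas": [{"x":-0.002,"y":-0.002,"z":0.03,"wx":0,"wy":0,"wz":0,"hand":0},{"x":-0.002,"y":-0.002,"z":0.06,"wx":0,"wy":0,"wz":0,"hand":0},{"x":-0.002,"y":-0.002,"z":0.08,"wx":0,"wy":0,"wz":0,"hand":0},{"x":-0.002,"y":-0.002,"z":0.09,"wx":0,"wy":0,"wz":0,"hand":0},{"x":-0.002,"y":-0.002,"z":0.09,"wx":0,"wy":0,"wz":0,"hand":0}]}}

```text
time: 7.48
tool_pos: [0.5886, 0.0158, 0.1498]
tool_rot: [3.141, -0.0, 3.13]
contact_force: [-0.4, -1.1, 0.7]
opening: 0.0005
```

```bash
python3 -c "
from h import *
delta([.002,.003,.122])"
```

```text
to [0.5877 0.0162 0.122 ] d [0.0009 0.0004 0.0278] w [ 0.01 -0.02 -0.01] | t 7.47 tcp fix [0.0029 0.0026 0.1498] F [-0.4 -1.1  0.7]
```

>>> {"api": "move_arm", "payload": {"deltas": [{"x":0,"y":0,"z":0.005,"wx":0,"wy":0,"wz":0,"hand":0},{"x":0,"y":0,"z":0.01,"wx":0,"wy":0,"wz":0,"hand":0},{"x":0,"y":0,"z":0.014,"wx":0,"wy":0,"wz":0,"hand":0},{"x":0,"y":0,"z":0.018,"wx":0,"wy":0,"wz":0,"hand":0},{"x":0.001,"y":0,"z":0.021,"wx":0,"wy":0,"wz":0,"hand":0},{"x":0.001,"y":0,"z":0.024,"wx":0,"wy":0,"wz":0,"hand":0},{"x":0.001,"y":0,"z":0.027,"wx":0,"wy":0,"wz":0,"hand":0},{"x":0.001,"y":0,"z":0.028,"wx":0,"wy":0,"wz":0,"hand":0}]}}

```text
time: 8.48
tool_pos: [0.5874, 0.0157, 0.1231]
tool_rot: [-3.141, -0.0, 3.13]
contact_force: [-6.5, -0.5, 13.8]
opening: 0.0005
```

>>> {"api": "move_arm", "payload": {"deltas": [{"x":0,"y":0,"z":0.002,"wx":0,"wy":0,"wz":0,"hand":0},{"x":0,"y":0,"z":0.003,"wx":0,"wy":0,"wz":0,"hand":0},{"x":0,"y":0,"z":0.003,"wx":0,"wy":0,"wz":0,"hand":0}]}}

```text
time: 8.85
tool_pos: [0.5875, 0.0157, 0.1229]
tool_rot: [-3.141, 0.001, 3.13]
contact_force: [-13.6, -0.6, 27.1]
opening: 0.0001
```

The force climbed to 27 N with no movement at z = 0.123, the stated fully-down height, so the lever is on its stop. I withdraw.

>>> {"api": "move_arm", "payload": {"deltas": [{"x":0,"y":0,"z":-0.01,"wx":0,"wy":0,"wz":0,"hand":0},{"x":0,"y":0,"z":-0.04,"wx":0,"wy":0,"wz":0,"hand":0},{"x":0,"y":0,"z":-0.08,"wx":0,"wy":0,"wz":0,"hand":0},{"x":0,"y":0,"z":-0.12,"wx":0,"wy":0,"wz":0,"hand":0},{"x":0,"y":0,"z":-0.16,"wx":0,"wy":0,"wz":0,"hand":0},{"x":0,"y":0,"z":-0.2,"wx":0,"wy":0,"wz":0,"hand":0},{"x":0,"y":0.03,"z":-0.22,"wx":0,"wy":0,"wz":0,"hand":0},{"x":0,"y":0.08,"z":-0.22,"wx":0,"wy":0,"wz":0,"hand":0}]}}

```text
time: 9.85
tool_pos: [0.5899, 0.0953, 0.3412]
tool_rot: [-3.142, 0.005, 3.127]
contact_force: [0.2, 0.7, -0.5]
opening: 0.0005
```

>>> {"api": "move_arm", "payload": {"deltas": [{"x":0,"y":0.05,"z":0,"wx":0,"wy":0,"wz":0,"hand":0},{"x":0,"y":0.1,"z":0,"wx":0,"wy":0,"wz":0,"hand":0},{"x":0,"y":0.15,"z":0,"wx":0,"wy":0,"wz":0,"hand":0},{"x":0,"y":0.18,"z":0,"wx":0,"wy":0,"wz":0,"hand":0},{"x":0,"y":0.18,"z":0,"wx":0,"wy":0,"wz":0,"hand":0},{"x":0,"y":0.18,"z":0,"wx":0,"wy":0,"wz":0,"hand":0}]}}

```text
time: 10.6
tool_pos: [0.5911, 0.2751, 0.3388]
tool_rot: [-3.141, 0.0, 3.13]
contact_force: [1.2, -0.8, 0.8]
opening: 0.0005
```

Run:
```python
from h import *
s=monitor.observe(); print(s['time'],s['tool_pos'],s['contact_force'])
p=viewer.camera_params('top'); t=viewer.read_camera('top')[:,:,::-1]; s=viewer.read_camera('scene')[:,:,::-1]
a=cv2.resize(t[88:212,262:342],None,fx=4.8,fy=4.8,interpolation=cv2.INTER_CUBIC)
b=cv2.resize(s[110:300,120:375],(414,298),interpolation=cv2.INTER_CUBIC); c=cv2.resize(t[90:370,130:480],(414,297),interpolation=cv2.INTER_AREA)
cv2.imwrite('pics/end.png',np.hstack([a,np.vstack([b,c])]))
for v in([-.11,.03,.063],[-.11,-.03,.063],[.008,0,.143],[0,0,.123]): print(v,((proj(fw([v],f),p)-[262,88])*4.8).round(0))
```

```text
10.6 [0.59112009 0.2751116  0.33876357] [ 1.2157769  -0.80374029  0.83405691]
[-0.11, 0.03, 0.063] [[117. 411.]]
[-0.11, -0.03, 0.063] [[227. 414.]]
[0.008, 0, 0.143] [[191. 163.]]
[0, 0, 0.123] [[187. 188.]]
```

View pics/end.png

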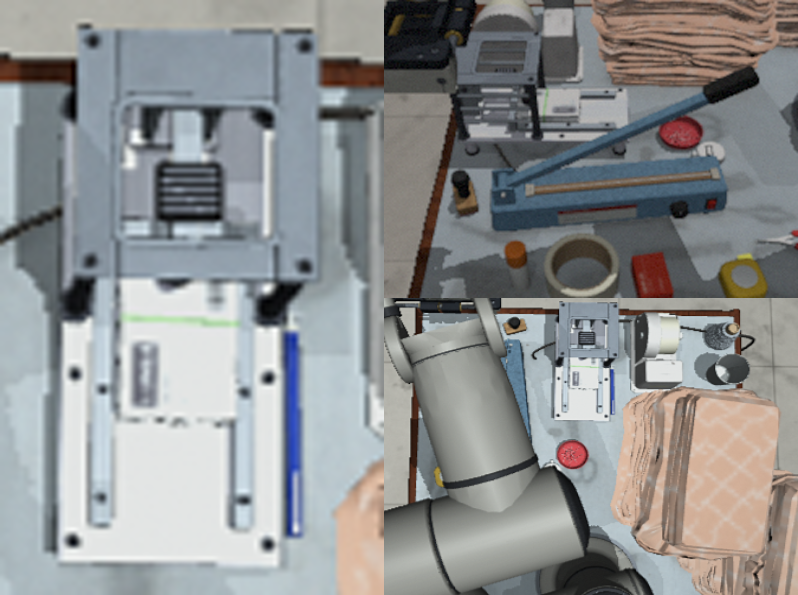

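The pack's near end is at row ~418. Home would be ~412 for its core and ~416 for the 2 mm longer visible cards, so it agrees within about 1 mm. The pad's centre is at (189,190) against (187,188) predicted for fully down, and the pen, dish and other loose things haven't moved.

```bash
python3 -c "
from cell import robot
print(robot.hand_in())"
```

```text
the job is handed in; nothing more can be done
None
```

The pack is home against the stop, the clamp lever is fully down, and the hand is withdrawn clear. I handed the job in at about 10.7 s of robot time, and `hand_in()` gave no verdict.

- **Pack:** I pushed it with closed fingertips until it stopped moving, while the push force rose to 16 N. In the last picture its near end is about 1 mm from the home position, which is within measuring error. The fingers stalled about 2 mm short of where I expected, which fits the cards standing 2 mm beyond the pack's core.
- **Lever:** I pressed it through the window until it stopped at z = 0.123 m, the stated fully-down height, with 27 N on the fingers. After I withdrew, the pad was still where "fully down" puts it, within about 2 pixels in the enlarged picture.
- **Surroundings:** I felt no unexpected forces near the guard. The pen, tape roll, carton and glue stick look unmoved in the final pictures. The tape measure is only partly in view there, and what shows looks in place. The final forces were within sensor noise.

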